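# Hang the jigger templates on the pin rack

### The arm

A 6-joint arm with a two-finger parallel gripper is mounted at the origin on a cart in front of the work surface, level with it; the furniture and walls round the work are solid. World frame = base frame: x ahead of the robot, y to its left, z up, the work surface at z = 0. Lengths are in mm, angles in rad, forces in N, time in s.
With the tool pointing down it reaches from about 350 to 875 mm from the base axis. Payload 4.2 kg.
Tool frame: the origin (TCP) lies on the mounting face of the last link; the fingertips stand 173 mm ahead of it and the grasp point (between the pads) lies 155 mm ahead of it; z points along the fingers, y is the line along which they close (so a half turn about z gives the same grasp; the last joint's range is limited). The gripper opens to 85 mm and grips with 20 to 120 N. Pads are 22 mm wide; open, the fingers measure 114 mm over their backs; the gripper's body (76 mm by 85 mm) begins 54 mm behind the grasp point. The pads swing forward as they close: fully open they stand 13 mm farther back than shut.
Start: joints at [1.38, 0.385, 0.008, 0, -1.194, -0.259], TCP at [271.707, 562.828, 404.712] pointing down, gripper open.
Joint ranges: [-3.14, 3.14], [-1.21, 2.06], [-1.07, 1.41], [-3.16, 2.05], [-2.99, -0.16], [-3.1, 3.1]. Speed limits (rad/s): [2.79, 2.79, 3.14, 3.14, 3.14, 3.14].

### API

Orientations are given as a unit quaternion [x, y, z, w].
In Python, from bench import arm gives the robot as it stands.
- The arm moves only by the tool carry_out, never from a script. Its argument "rows" is a list of rows, each a list of 7 numbers: the shift along the tool's x, y, z as a fraction of full scale, then the turn, a rotation vector about the tool's x, y, z as a fraction of full scale, then the opening, from -1 (shut) to 1 (fully open). A call has 1 to 12 rows; each row is the pose to reach, as a shift and turn from the pose commanded when the call began, along the tool's axes at that moment, turning the shorter way round; what a row does not reach only later rows make up. Full scale, the value 1, is 20 cm for a shift and pi rad for a turn. A row lasts 1/8 s, in which the tool goes at most 62.5 mm and 10.7 degrees, less where a joint would pass 70% of its speed; a pose out of reach is approached as far as the arm can. A call with a number of a shift or a turn outside -1 to 1 is refused whole. A call with a gripper value outside its range is refused whole. The fingers move at their own pace and stop on an object; the grip force is fixed at half the most. Time passes only in rows, so rows that repeat a pose let the fingers close. It gives the time, the measured TCP pose, the force, the opening and the grip force at its end, in the units of the state.
- arm.read_state(): the state, without advancing time (a new reading comes with each control period).
- arm.get_image(name): name is "side" or "top"; returns (picture, depth): 420x560x3 uint8, red, green, blue; 420x560 float32, mm along the optical axis (not along the pixel's ray), 0 where there is no reading.
- arm.calibration(name): a dict with "mtx" (3x3 intrinsics, pixels), "cam_to_world" (4x4, takes a point from camera to world coordinates). Camera axes: x right, y up, looking along -z (the intrinsics and any distortion apply to the point x, -y, -z); pixel columns grow to the right and rows downward; lengths in mm; the calibration is good to about 2 mm. A picture is of the moment at which its call begins. calibration takes no time and is no camera call.
- arm.job_done(): hands the job in; it is judged then, once.
The state is a dict: "clock": time; "joints": joint angles; "joint_vel": joint speeds; "joint_efforts": joint torques, N m; "position": TCP position; "ee_rot": TCP orientation; "contact_force": force on the tool from outside, world axes, zero at the start; "wrist_torque": the same for the moment, N m; "gripper_width": finger opening in mm; "grasp_force": force on a finger pad.
Only numpy, scipy, OpenCV 4.12 (cv2) and the standard library are available. Lean on these libraries where they do the work, as an engineer would, in place of code of your own. Each camera call takes 0.05 s, during which the arm holds its last target. There are 200 camera calls.

### The job

Get the jigger templates out for the shift: raise the lid of the wooden case until its stay arm drops into its notch on the pin, then ease it back so that it stands up unaided. Then take out every template in the case and hang each one by its side slot on a pin of the rack, one to a pin, by sliding the slot sideways over the pin and letting the plate down until the pin sits in the pocket at the slot's end and the plate hangs upright. Leave the stamp, the tape roll and the rubber rib where they are.

Things in the scene. Friction and masses are not known exactly. Their poses are not given: they have to be found in the camera images.
- case: wooden flip-top case fixed to the bench, 150 x 220 x 135 mm without its lid; origin under its centre, z up, -x is its front, +x the side of the hinge. Its walls are 8 mm thick, its floor 8 mm. The grooves for the templates are in its front half, side by side along y, at y = -55, 0 and +55 mm
- lid (a joint): hinge of the case's lid, rad: 0 shut, grows as it opens, stops at 1.5. The 0.4 kg lid falls shut from any angle unless the stay holds it. Raised past about 1.45, the stay drops in by its own weight within half a second; eased back, the lid then rests on the stay at about 1.36
- lid_bar (a point): middle of the lid's handle: a round steel bar, 10 mm thick, 110 mm long, parallel to the hinge (along the case's y), 28 mm in front of the lid's front edge and 178 mm from the hinge line, 141 mm above the bench when shut; being round it can turn between the finger pads while the lid swings
- lid_hinge (a point): middle of the lid's hinge line, at the top of the case's back; the hinge line runs along the case's y
- stay (a joint): angle of the flat steel stay arm against the lid, rad: 0 with the lid shut. The arm, hinged to the lid's left (+y) edge, slides by its own weight over a fixed pin on the case's left side; near its end a notch in its underside drops 8 mm onto that pin when the lid is raised far enough. It reads about 1.70 to 1.75 when it has dropped in
- rack: loose, heavy (3 kg) wooden rack, base 100 x 240 x 14 mm, reaching from x = -40 to +60 mm, origin on its underside below the middle of the pins, z up; -x is its front. A 14 mm square bar 150 mm up, 290 mm long along y, its front face at x = +24 mm, carries three level pins that point to the front (-x)
- pin0 (a point): left (+y) pin of the rack: this point is on the pin's axis, half-way along the free length of 46 mm (from the bar to the head); axes as those of the rack. The pin is 8 mm thick, with a 20 mm head at its front end, too big for the slots. Pins are 125 mm apart, 150 mm above the bench
- pin1 (a point): middle pin of the rack: this point is on the pin's axis, half-way along the free length of 46 mm (from the bar to the head); axes as those of the rack. The pin is 8 mm thick, with a 20 mm head at its front end, too big for the slots. Pins are 125 mm apart, 150 mm above the bench
- pin2 (a point): right (-y) pin of the rack: this point is on the pin's axis, half-way along the free length of 46 mm (from the bar to the head); axes as those of the rack. The pin is 8 mm thick, with a 20 mm head at its front end, too big for the slots. Pins are 125 mm apart, 150 mm above the bench
- plate_a (a point): centre of aluminium jigger template A, 59 mm above its underside: a plain flat plate, 8 mm thick along its own x, 66 mm wide along y (-33 to +33 mm), 118 mm tall along z, 0.14 kg. The top 38 mm is solid, to be held by. At the start it stands upright in a groove of the case, 10 mm wide and 45 mm deep, its y along the case's x, slot mouth to front or back. May be absent
- plate_b (a point): centre of aluminium jigger template B, 59 mm above its underside: a plain flat plate, 8 mm thick along its own x, 66 mm wide along y (-33 to +33 mm), 118 mm tall along z, 0.14 kg. The top 38 mm is solid, to be held by. At the start it stands upright in a groove of the case, 10 mm wide and 45 mm deep, its y along the case's x, slot mouth to front or back. May be absent
- plate_c (a point): centre of aluminium jigger template C, 59 mm above its underside: a plain flat plate, 8 mm thick along its own x, 66 mm wide along y (-33 to +33 mm), 118 mm tall along z, 0.14 kg. The top 38 mm is solid, to be held by. At the start it stands upright in a groove of the case, 10 mm wide and 45 mm deep, its y along the case's x, slot mouth to front or back. May be absent
- slot_a (a point): middle of the peaked roof of the slot's end pocket of template A, 21 mm above its centre; axes as the plate's. The slot, 16 mm wide, comes in level from the plate's +y edge (10 to 26 mm below this point, in to y = -8) and turns up into the pocket (y -8 to +8, up to this point); a 10 mm tooth closes the pocket off from the +y edge. Hanging, this point lies 5 mm above the pin's axis
- slot_b (a point): middle of the peaked roof of the slot's end pocket of template B, 21 mm above its centre; axes as the plate's. The slot, 16 mm wide, comes in level from the plate's +y edge (10 to 26 mm below this point, in to y = -8) and turns up into the pocket (y -8 to +8, up to this point); a 10 mm tooth closes the pocket off from the +y edge. Hanging, this point lies 5 mm above the pin's axis
- slot_c (a point): middle of the peaked roof of the slot's end pocket of template C, 21 mm above its centre; axes as the plate's. The slot, 16 mm wide, comes in level from the plate's +y edge (10 to 26 mm below this point, in to y = -8) and turns up into the pocket (y -8 to +8, up to this point); a 10 mm tooth closes the pocket off from the +y edge. Hanging, this point lies 5 mm above the pin's axis
- template_a: template A as a body; origin at its underside, 59 mm below its centre. A step is cut out of the lowest 18 mm on its -y side
- template_b: template B as a body; origin at its underside, 59 mm below its centre. A step is cut out of the lowest 18 mm on its -y side
- template_c: template C as a body; origin at its underside, 59 mm below its centre. A step is cut out of the lowest 18 mm on its -y side
- stamp: bystander: small turned wooden stamp, 29 mm across, 58 mm tall, standing on the bench
- tape: bystander: roll of tape, 64 mm across, 19 mm high, lying on the bench
- rib: bystander: green rubber rib, 98 x 68 x 8 mm, lying on the bench

How it is judged (in metres and radians):
On the way:
1. the lid stands open on its stay, let go of (value of joint lid above 1.3 rad and value of joint stay above 1.6 rad and velocity of joint lid between -0.1 and 0.1 rad/s and contact force between the fingers and anything else below 0.1 N), for 0.5 s.
At the end, for the whole second after the job is handed in: Lid open on its stay (over 1.3 rad); every template of the case hangs at rest, one to a pin: its pocket's roof on the pin (within 9.5 mm sideways, 0 to 10 mm above the pin's axis, between bar and head), the plate within 0.3 rad of upright (value of joint lid above 1.3 rad and ((x of slot_a in the frame of pin0 between -0.022 and 0.022 m and y of slot_a in the frame of pin0 between -0.0095 and 0.0095 m and z of slot_a in the frame of pin0 between 0 and 0.01 m) or (x of slot_a in the frame of pin1 between -0.022 and 0.022 m and y of slot_a in the frame of pin1 between -0.0095 and 0.0095 m and z of slot_a in the frame of pin1 between 0 and 0.01 m) or (x of slot_a in the frame of pin2 between -0.022 and 0.022 m and y of slot_a in the frame of pin2 between -0.0095 and 0.0095 m and z of slot_a in the frame of pin2 between 0 and 0.01 m)) and angle between each of plate_a, plate_b, plate_c's own z axis and vertical below 0.3 rad and linear speed of each of template_a, template_b, template_c below 0.05 m/s and ((x of slot_b in the frame of pin0 between -0.022 and 0.022 m and y of slot_b in the frame of pin0 between -0.0095 and 0.0095 m and z of slot_b in the frame of pin0 between 0 and 0.01 m) or (x of slot_b in the frame of pin1 between -0.022 and 0.022 m and y of slot_b in the frame of pin1 between -0.0095 and 0.0095 m and z of slot_b in the frame of pin1 between 0 and 0.01 m) or (x of slot_b in the frame of pin2 between -0.022 and 0.022 m and y of slot_b in the frame of pin2 between -0.0095 and 0.0095 m and z of slot_b in the frame of pin2 between 0 and 0.01 m)) and ((x of slot_c in the frame of pin0 between -0.022 and 0.022 m and y of slot_c in the frame of pin0 between -0.0095 and 0.0095 m and z of slot_c in the frame of pin0 between 0 and 0.01 m) or (x of slot_c in the frame of pin1 between -0.022 and 0.022 m and y of slot_c in the frame of pin1 between -0.0095 and 0.0095 m and z of slot_c in the frame of pin1 between 0 and 0.01 m) or (x of slot_c in the frame of pin2 between -0.022 and 0.022 m and y of slot_c in the frame of pin2 between -0.0095 and 0.0095 m and z of slot_c in the frame of pin2 between 0 and 0.01 m)) and distance between slot_a and slot_b above 0.08 m and distance between each of slot_a, slot_b and slot_c above 0.08 m); the robot touches nothing.
It fails at once if the stamp is shifted by more than 3 cm (distance of stamp from where it was at the start of the episode above 0.03 m).
It fails at once if the tape roll is shifted by more than 3 cm (distance of tape from where it was at the start of the episode above 0.03 m).
It fails at once if the rubber rib is shifted by more than 3 cm (distance of rib from where it was at the start of the episode above 0.03 m).
Of template_a, template_b, template_c only 2 to 3 are there at a start; the rules pass over those that are not, and their reading is None.
At some moment in a run one of rack may be knocked a few centimetres aside while the robot is not near it.
It also fails if it takes over 210 s, if anything falls off the work surface, if the arm or the gripper's body presses on something with over 40 N, if the wrist force passes 120 N, or if a joint passes its speed limit or range.

## Working session

There is one attempt and no reset: what is moved stays moved. The work goes in short steps, Python scripts to look and compute and a tool call to move; the robot and the scene stay as the last step left them, time stands still between calls to the robot, and variables do not carry over. Pictures are saved under pics/ and viewed, at most 14 in all, crops included, and the job is handed in when it is done.

Besides the shell and the picture viewer there is one more tool, called after "Call:" as name(argument=value, ...) on one line, values as JSON. carry_out: Moves the arm, as the interface text tells. Its arguments: {"type":"object","properties":{"rows":{"type":"array"}},"required":["rows"]}

```bash
mkdir -p pics; ls
cat > h.py <<'E'
import numpy as np, cv2
from bench import arm
from scipy.spatial.transform import Rotation as R
def shot(n,f):
    p,d=arm.get_image(n); cv2.imwrite('pics/'+f+'.png',p[:,:,::-1]); np.save('pics/'+f+'.npy',d); return p,d
def w(n,d,u,v):
    c=arm.calibration(n);K=np.array(c['mtx']);z=d[int(v),int(u)] if np.ndim(d) else d
    q=np.array([(u-K[0,2])/K[0,0]*z,-(v-K[1,2])/K[1,1]*z,-z,1]); return (np.array(c['cam_to_world'])@q)[:3]
E
python3 - <<'E'
from h import *
for n in('side','top'):
    shot(n,n+'0'); c=arm.calibration(n); print(c)
print(arm.read_state())
E
```

```text
pics
{'mtx': array([[487.66222518,   0.        , 296.29998351],
       [  0.        , 487.66222518, 204.78751961],
       [  0.        ,   0.        ,   1.        ]]), 'cam_to_world': array([[-9.99270718e-01,  3.47076621e-02, -1.59188878e-02,
         4.91060198e+02],
       [-3.46764855e-02, -6.50308930e-01,  7.58878012e-01,
         7.33062858e+02],
       [ 1.59866867e-02,  7.58876586e-01,  6.51038211e-01,
         8.07667310e+02],
       [ 0.00000000e+00,  0.00000000e+00,  0.00000000e+00,
         1.00000000e+00]])}
{'mtx': array([[541.8388158 ,   0.        , 280.62699946],
       [  0.        , 541.8388158 , 205.09033755],
       [  0.        ,   0.        ,   1.        ]]), 'cam_to_world': array([[ 3.58822241e-02,  9.77522752e-01, -2.07754025e-01,
         2.43058237e+02],
       [-9.99345744e-01,  3.60409273e-02, -3.02242782e-03,
        -6.90392923e+01],
       [ 4.53315576e-03,  2.07726553e-01,  9.78176431e-01,
         1.28118114e+03],
       [ 0.00000000e+00,  0.00000000e+00,  0.00000000e+00,
         1.00000000e+00]])}
{'clock': 0.1, 'joints': array([ 1.37960837e+00,  3.85497873e-01,  6.77160265e-03, -3.91596220e-04,
       -1.19399506e+00, -2.58608227e-01]), 'joint_vel': array([-0.00095051, -0.00319405,  0.00310033,  0.00091107, -0.00016953,
        0.00066277]), 'joint_efforts': array([-7.94247262e-04, -3.93323350e+01,  1.88928866e+01,  4.19797674e+00,
       -2.61948509e-03,  5.87271671e-06]), 'position': array([271.63081639, 562.69735053, 403.72964666]), 'ee_rot': array([ 9.74800263e-01, -2.23077314e-01, -1.49449413e-04,  9.68088853e-04]), 'contact_force': array([-0.60175577,  0.13728238,  1.01233193]), 'wrist_torque': array([-0.02496789, -0.01845351,  0.0139343 ]), 'grasp_force': 0.0, 'gripper_width': 85.41337128848153}
```

View pics/side0.png

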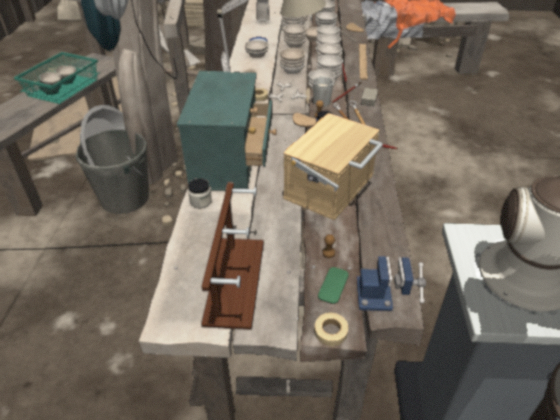

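View pics/top0.png

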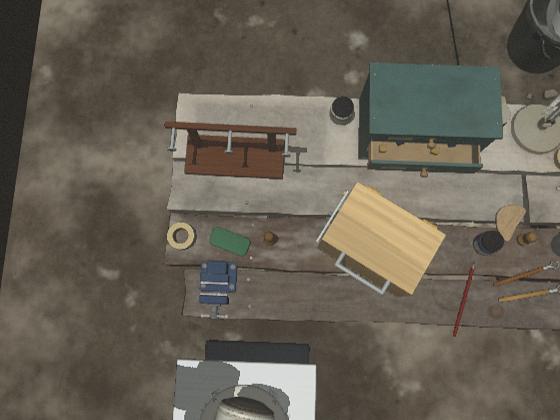

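Side: rack at (235,260), case at (330,165), handle at (368,152). Top: lid corners about (358,184), (443,238), (413,292), (320,240); handle at (362,277); pins at (172,140), (229,141), (286,143).

Run:
```python
from h import *
a=cv2.imread('pics/top0.png');b=cv2.imread('pics/side0.png')
A=cv2.resize(a[175:305,310:450],None,fx=4,fy=4,interpolation=2)
B=cv2.resize(a[110:190,160:310],None,fx=4,fy=4,interpolation=2)
out=np.zeros((600,800,3),np.uint8);out[:520,:560]=A; cv2.imwrite('pics/c1.png',out)
C=cv2.resize(b[180:330,195:275],None,fx=4,fy=4,interpolation=2) # 320x600
out=np.zeros((600,800,3),np.uint8)
out[:,:320]=C; D=cv2.resize(a[110:190,162:312],None,fx=3.2,fy=3.2,interpolation=2);out[:256,320:]=D
E=cv2.resize(b[110:220,275:395],None,fx=3,fy=3,interpolation=2);out[260:590,320:680]=E
cv2.imwrite('pics/c2.png',out)
```

```text
(no output)
```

View pics/c1.png

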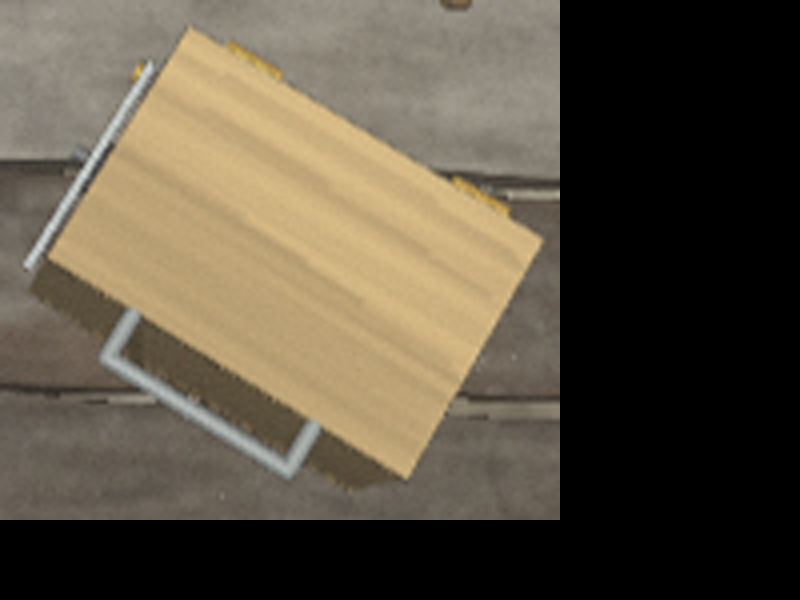

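View pics/c2.png

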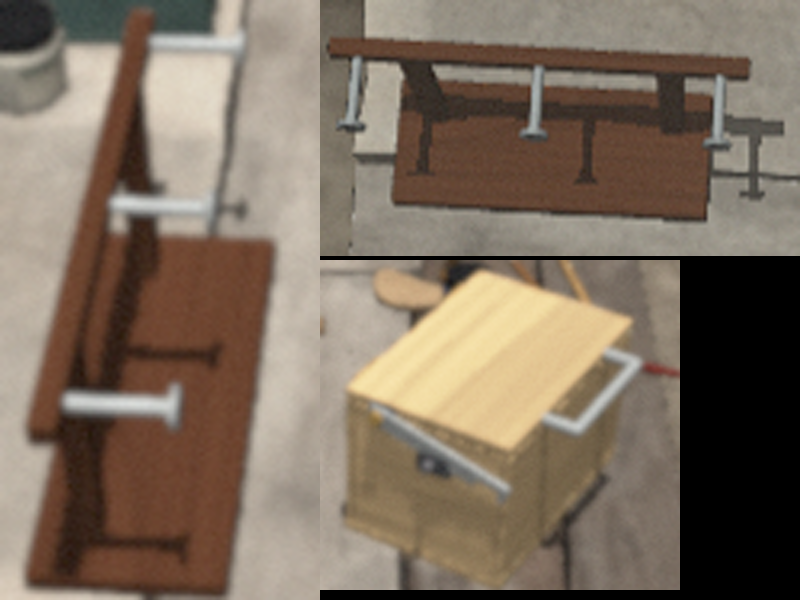

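Lid and handle corners, and both ends of all pins, are readable in both views. I'll triangulate them.

```bash
cat >> h.py <<'E'
def P(n):
    c=arm.calibration(n);T=np.linalg.inv(np.array(c['cam_to_world']));return np.array(c['mtx'])@np.diag([1,-1,-1])@T[:3]
def tri(a,b):  # top px, side px
    x=cv2.triangulatePoints(P('top'),P('side'),np.array(a,float).T,np.array(b,float).T);return (x[:3]/x[3]).T
def ray(n,u,v,z):  # point of pixel ray at height z
    c=arm.calibration(n);o=np.array(c['cam_to_world'])[:3,3];d=w(n,1.,u,v)-o;return o+d*(z-o[2])/d[2]
E
python3 - <<'E'
from h import *
np.set_printoptions(precision=1,suppress=True)
t=[(357.5,181.8),(445.75,234.5),(412,294.5),(322,239.5),(335.8,264),(382.8,294.3),(173.9,128.1),(171.7,148.8),(230,131),(228.9,151),(287,134),(285.4,153.8)]
s=[(284.3,152.7),(328.3,113.3),(379,130),(339,172.7),(360.7,166),(381,145),(210.5,281),(238.8,280.8),(222.5,231),(248,231),(232.5,190.8),(255,190.8)]
X=tri(t,s)
for k,x in zip("BL BR FR FL barL barR p0b p0h p1b p1h p2b p2h".split(),X): print(k,x)
for u,v in((268,238),(180,236),(230,240),(218,275)): print(ray('top',u,v,20))
d=np.load('pics/top0.npy')
for u,v in((380,240),(342,230),(430,100),(425,155),(343,108),(218,275),(210,297)): print(u,v,w('top',d,u,v))
E
```

```text
BL [ 542.4 -230.2  143.7]
BR [ 434.  -417.9  145.9]
FR [ 305.6 -344.9  144.2]
FL [ 413.8 -155.8  145. ]
barL [ 362.9 -185.8  144.1]
barR [ 304.7 -285.7  137.6]
p0b [649.7 175.9 146.3]
p0h [600.1 176.2 150.3]
p1b [646.8  51.6 148.9]
p1h [598.5  51.3 151.8]
p2b [644.5 -73.9 148.3]
p2h [596.8 -71.8 152.5]
[430.8 -38.3  20. ]
[428.  168.4  20. ]
[422.9  50.6  20. ]
[340.2  73.8  20. ]
380 240 [ 416.3 -278.   147.1]
342 230 [ 435.2 -197.8  144.8]
430 100 [ 713.3 -375.6  199.6]
425 155 [ 631.5 -397.2   72. ]
343 108 [ 746.9 -206.5   56.9]
218 275 [335.2  66.4  85.6]
210 297 [287.   80.9  85.5]
```

```bash
cat >> h.py <<'E'
def go(*targets):
    """targets: (x,y,z of TCP mm, yaw deg of tool y, tilt deg about tool x[opt]) -> rows from the measured pose"""
    s=arm.read_state();p=np.array(s['position']);r=R.from_quat(s['ee_rot'])
    print('now',p.round(1),'yaw',np.degrees(np.arctan2(*r.as_matrix()[1::-1,1])).round(1),'w',round(s['gripper_width'],1))
    for t in targets:
        a=np.radians(t[3]);Y=np.array([np.cos(a),np.sin(a),0]);Z=np.array([0,0,-1.])
        q=R.from_matrix(np.c_[np.cross(Y,Z),Y,Z])
        if len(t)>4:q=q*R.from_euler('x',t[4],degrees=True)
        d=r.inv().apply(np.array(t[:3])-p)/200;v=(r.inv()*q).as_rotvec()/np.pi
        print(np.r_[d,v].round(4).tolist(),'*' if abs(d).max()>1 else '')
E
python3 -c "
from h import *
go((400,440,430,-135),(400,420,430,-135))"
```

```text
now [271.6 562.7 403.7] yaw -115.8 w 85.4
[0.8448, 0.2735, -0.1307, 0.0006, -0.0001, 0.1068] 
[0.8883, 0.3636, -0.1305, 0.0006, -0.0001, 0.1068]
```

```bash
cat >> h.py <<'E'
def chain(*targets):
    """one row per call, each from the previous target"""
    s=arm.read_state();p=np.array(s['position']);r=R.from_quat(s['ee_rot'])
    for t in targets:
        a=np.radians(t[3]);Y=np.array([np.cos(a),np.sin(a),0]);Z=np.array([0,0,-1.])
        q=R.from_matrix(np.c_[np.cross(Y,Z),Y,Z])
        if len(t)>4:q=q*R.from_euler('x',t[4],degrees=True)
        d=r.inv().apply(np.array(t[:3])-p)/200;v=(r.inv()*q).as_rotvec()/np.pi
        print(np.r_[d,v].round(3).tolist(),'*' if abs(d).max()>1 else ''); p=np.array(t[:3]);r=q
E
python3 -c "
from h import *
chain((400,420,430,-135),(480,240,430,-160),(480,50,430,170),(440,-120,430,150),(335,-236,380,150))"
```

```text
[0.888, 0.364, -0.131, 0.001, -0.0, 0.107] 
[0.919, 0.354, 0.0, 0.0, 0.0, 0.139] 
[0.893, 0.325, 0.0, -0.0, -0.0, 0.167] 
[0.872, 0.049, 0.0, 0.0, 0.0, 0.111] 
[0.765, 0.165, 0.25, 0.0, 0.0, 0.0]
```

Call:
carry_out(rows=[[0.888,0.364,-0.131,0,0,0.107,-0.58],[0.888,0.364,-0.131,0,0,0.107,-0.58],[0.888,0.364,-0.131,0,0,0.107,-0.58],[0.888,0.364,-0.131,0,0,0.107,-0.58],[0.888,0.364,-0.131,0,0,0.107,-0.58],[0.888,0.364,-0.131,0,0,0.107,-0.58]])

```text
clock: 0.85
position: [399.3, 420.9, 430.3]
ee_rot: [0.924, -0.382, -0.0, 0.0]
contact_force: [-0.5, -0.6, -0.9]
gripper_width: 17.9
grasp_force: 0.0
```

Call:
carry_out(rows=[[0.919,0.354,0,0,0,0.139,-0.58],[0.919,0.354,0,0,0,0.139,-0.58],[0.919,0.354,0,0,0,0.139,-0.58],[0.919,0.354,0,0,0,0.139,-0.58],[0.919,0.354,0,0,0,0.139,-0.58],[0.919,0.354,0,0,0,0.139,-0.58]])

```text
clock: 1.6
position: [479.4, 241.5, 430.7]
ee_rot: [0.82, -0.573, -0.0, 0.0]
contact_force: [-0.5, 0.7, -0.0]
gripper_width: 18.1
grasp_force: 0.0
```

Call:
carry_out(rows=[[0.893,0.325,0,0,0,0.167,-0.58],[0.893,0.325,0,0,0,0.167,-0.58],[0.893,0.325,0,0,0,0.167,-0.58],[0.893,0.325,0,0,0,0.167,-0.58],[0.893,0.325,0,0,0,0.167,-0.58],[0.893,0.325,0,0,0,0.167,-0.58]])

```text
clock: 2.35
position: [479.9, 51.5, 430.8]
ee_rot: [-0.643, 0.766, 0.0, 0.0]
contact_force: [-0.5, 0.0, 0.0]
gripper_width: 17.6
grasp_force: 0.0
```

Call:
carry_out(rows=[[0.872,0.049,0,0,0,0.111,-0.58],[0.872,0.049,0,0,0,0.111,-0.58],[0.872,0.049,0,0,0,0.111,-0.58],[0.872,0.049,0,0,0,0.111,-0.58],[0.872,0.049,0,0,0,0.111,-0.58],[0.872,0.049,0,0,0,0.111,-0.58]])

```text
clock: 3.1
position: [440.0, -118.7, 430.8]
ee_rot: [-0.5, 0.866, 0.0, 0.0]
contact_force: [0.4, -0.3, -0.1]
gripper_width: 18.3
grasp_force: 0.0
```

Call:
carry_out(rows=[[0.765,0.165,0.25,0,0,0,-0.58],[0.765,0.165,0.25,0,0,0,-0.58],[0.765,0.165,0.25,0,0,0,-0.58],[0.765,0.165,0.25,0,0,0,-0.58],[0.765,0.165,0.25,0,0,0,-0.58],[0.765,0.165,0.25,0,0,0,-0.58]])

```text
clock: 3.85
position: [335.2, -235.2, 381.4]
ee_rot: [-0.5, 0.866, -0.0, 0.0]
contact_force: [-0.0, 0.1, 0.1]
gripper_width: 17.6
grasp_force: 0.0
```

```bash
python3 -c "
from h import *
go((335,-236,302,150));print(arm.read_state()['joints'],arm.read_state()['contact_force'])
a,_=shot('top','top1');b,_=shot('side','side1')
o=np.zeros((560,800,3),np.uint8);o[:480,:400]=cv2.resize(a[180:340,300:433],(400,480),interpolation=2);o[:480,400:]=cv2.resize(b[60:220,275:408],(400,480),interpolation=2)
cv2.imwrite('pics/c3.png',o[:,:,::-1])"
```

```text
now [ 335.2 -235.2  381.4] yaw 150.0 w 17.6
[0.0041, -0.0008, 0.3968, -0.0004, 0.0001, 0.0002] 
[-2.10893602e-01  2.95721528e-02 -5.18034794e-01  9.92312612e-05
 -1.02200663e+00 -3.12164507e-01] [-0.00994751  0.14854429  0.05472528]
```

View pics/c3.png

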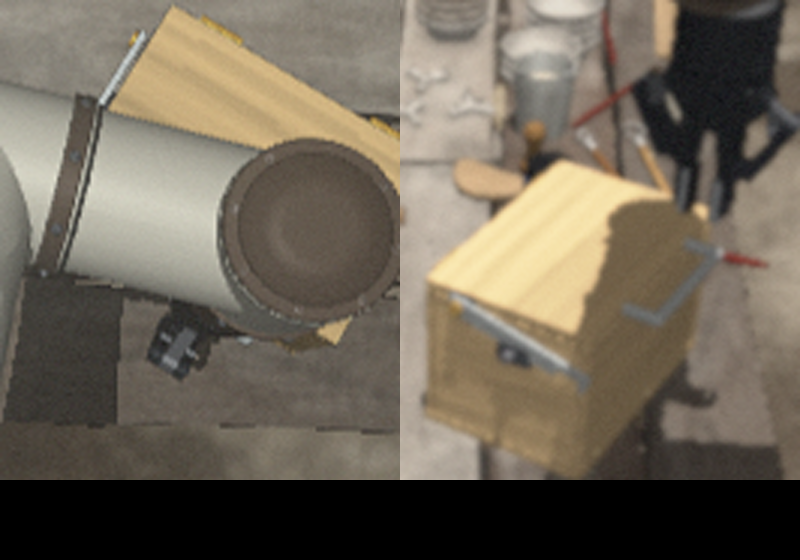

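The gripper hovers over the handle, with the tips in the side view at about (375,129). A quick reprojection check of the tips and the bar comes first.

```bash
python3 -c "
from h import *
for X in((335.2,-235.2,208),(335,-236,141)):
    x=P('side')@np.r_[X,1]; print(x[:2]/x[2])"
```

```text
[374.36972914 131.29974742]
[371.0586265  155.11808458]
```

Call:
carry_out(rows=[[0.004,0,0.2,0,0,0,-0.58],[0.004,0,0.3,0,0,0,-0.58],[0.004,0,0.397,0,0,0,-0.58],[0.004,0,0.397,0,0,0,-0.58],[0.004,0,0.397,0,0,0,-1],[0.004,0,0.397,0,0,0,-1],[0.004,0,0.397,0,0,0,-1],[0.004,0,0.397,0,0,0,-1]])

```text
clock: 4.95
position: [335.0, -237.0, 302.9]
ee_rot: [-0.5, 0.866, -0.002, 0.002]
contact_force: [3.5, -4.0, -3.2]
gripper_width: 7.5
grasp_force: 58.4
```

```bash
python3 -c "
import numpy as np
r,f=178.1,.034
for t in [.06,.14,.24,.36,.48,.6,.72,.84,.96,1.08,1.2,1.3,1.38,1.44,1.475]: print(t,round(-r*(np.cos(f)-np.cos(f+t))/200,3),round(-r*(np.sin(f+t)-np.sin(f))/200,3))"
```

```text
0.06 -0.003 -0.053
0.14 -0.013 -0.124
0.24 -0.033 -0.211
0.36 -0.068 -0.312
0.48 -0.115 -0.408
0.6 -0.173 -0.497
0.72 -0.241 -0.579
0.84 -0.318 -0.653
0.96 -0.404 -0.716
1.08 -0.497 -0.769
1.2 -0.596 -0.81
1.3 -0.681 -0.835
1.38 -0.751 -0.849
1.44 -0.804 -0.856
1.475 -0.835 -0.859
```

Call:
carry_out(rows=[[0,-0.003,-0.053,0,0,0,-1],[0,-0.013,-0.124,0,0,0,-1],[0,-0.033,-0.211,0,0,0,-1],[0,-0.068,-0.312,0,0,0,-1],[0,-0.115,-0.408,0,0,0,-1],[0,-0.173,-0.497,0,0,0,-1],[0,-0.173,-0.497,0,0,0,-1]])

```text
clock: 5.82
position: [364.1, -253.9, 401.6]
ee_rot: [-0.499, 0.867, -0.001, 0.001]
contact_force: [3.0, -2.7, -6.2]
gripper_width: 7.5
grasp_force: 58.6
```

Call:
carry_out(rows=[[0,-0.068,-0.082,0,0,0,-1],[0,-0.145,-0.156,0,0,0,-1],[0,-0.231,-0.219,0,0,0,-1],[0,-0.324,-0.272,0,0,0,-1],[0,-0.423,-0.313,0,0,0,-1],[0,-0.508,-0.338,0,0,0,-1],[0,-0.578,-0.352,0,0,0,-1],[0,-0.631,-0.359,0,0,0,-1],[0,-0.662,-0.362,0,0,0,-1],[0,-0.662,-0.362,0,0,0,-1],[0,-0.662,-0.362,0,0,0,-1],[0,-0.662,-0.362,0,0,0,-1]])

```text
clock: 7.32
position: [477.6, -319.6, 475.9]
ee_rot: [-0.5, 0.866, -0.001, 0.001]
contact_force: [-1.0, 3.4, 8.3]
gripper_width: 7.3
grasp_force: 62.9
```

```bash
python3 -c "
from h import *
go((335,-236,302,150))
a,_=shot('top','top2');b,_=shot('side','side2')
o=np.zeros((560,800,3),np.uint8);o[:480,:400]=cv2.resize(a[180:340,300:433],(400,480),interpolation=2);o[:480,400:]=cv2.resize(b[60:220,255:388],(400,480),interpolation=2)
cv2.imwrite('pics/c4.png',o[:,:,::-1])"
```

```text
now [ 477.6 -319.6  475.9] yaw 150.0 w 7.3
[-0.0048, 0.8289, 0.8675, -0.0008, 0.0001, -0.0001]
```

View pics/c4.png

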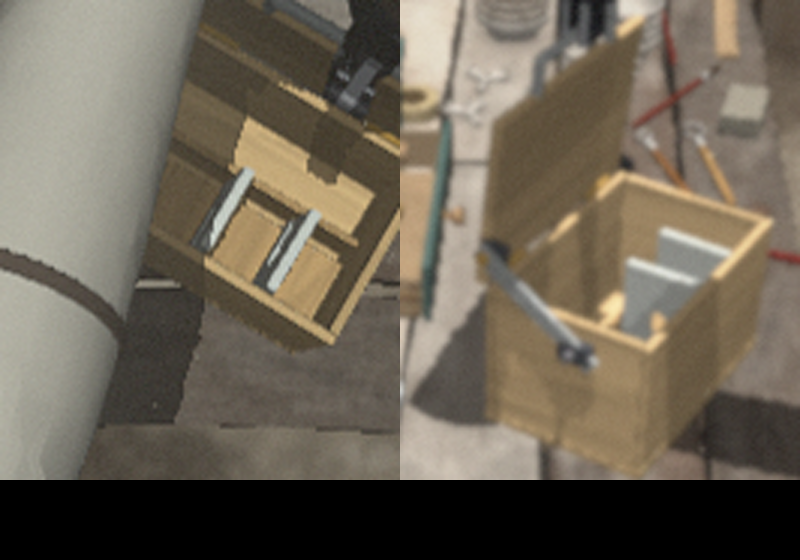

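The lid is up; two plates show, white edges in the top view at about (225,210) and (295,250) of the crop. The stay's end is at its pin. I'll push on slightly, dwell, then ease back.

Call:
carry_out(rows=[[0,-0.015,0,0,0,0,-1],[0,-0.015,0,0,0,0,-1],[0,-0.015,0,0,0,0,-1],[0,-0.015,0,0,0,0,-1],[0,-0.015,0,0,0,0,-1],[0,0.02,0.002,0,0,0,-1],[0,0.04,0.006,0,0,0,-1],[0,0.06,0.01,0,0,0,-1],[0,0.08,0.014,0,0,0,-1],[0,0.08,0.014,0,0,0,-1]])

```text
clock: 8.68
position: [463.8, -311.6, 474.0]
ee_rot: [-0.5, 0.866, -0.002, 0.002]
contact_force: [-0.6, 2.7, 9.5]
gripper_width: 7.4
grasp_force: 63.1
```

Call:
carry_out(rows=[[0,0.015,0.003,0,0,0,-1],[0,0.03,0.006,0,0,0,-1],[0,0.03,0.006,0,0,0,-1],[0,0.03,0.006,0,0,0,-1]])

```text
clock: 9.18
position: [459.3, -309.0, 473.2]
ee_rot: [-0.5, 0.866, -0.003, 0.002]
contact_force: [2.3, 1.9, 9.5]
gripper_width: 7.5
grasp_force: 63.1
```

```bash
python3 -c "
from h import *
go((335,-236,302,150));print(arm.read_state()['contact_force'])
b,_=shot('side','side3')
o=cv2.resize(b[60:220,255:388],(530,600),interpolation=2)
cv2.imwrite('pics/c5.png',o[:,:,::-1])"
```

```text
now [ 459.3 -309.   473.2] yaw 150.0 w 7.5
[-0.005, 0.7276, 0.8498, -0.0026, 0.0001, -0.0] 
[2.2709852  1.91252593 9.49448335]
```

View pics/c5.png

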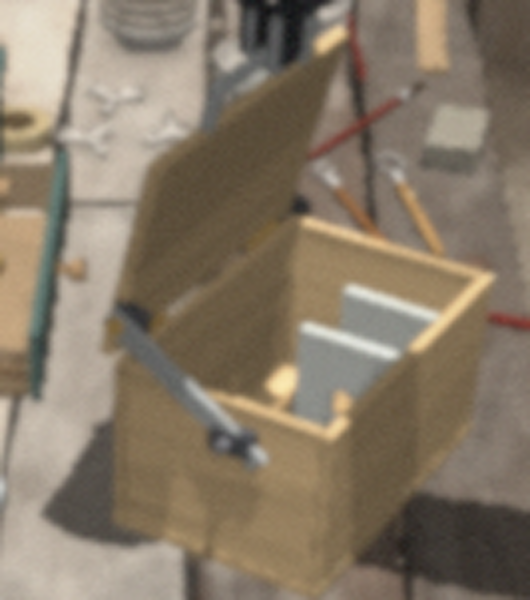

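The arm's pin looks to be in the notch. I'll ease a little further and watch for resistance.

Call:
carry_out(rows=[[0,0.015,0.003,0,0,0,-1],[0,0.03,0.006,0,0,0,-1],[0,0.03,0.006,0,0,0,-1],[0,0.03,0.006,0,0,0,-1]])

```text
clock: 9.72
position: [455.1, -306.6, 472.4]
ee_rot: [-0.5, 0.866, -0.006, 0.004]
contact_force: [4.0, -2.3, 7.9]
gripper_width: 7.0
grasp_force: 62.8
```

Call:
carry_out(rows=[[0,0,0,0,0,0,-0.55],[0,0,0,0,0,0,-0.55],[0,0,0,0,0,0,-0.55],[0,0,0,0,0,0,-0.55],[0,0,0,0,0,0,-0.55]])

```text
clock: 10.35
position: [454.1, -306.3, 468.1]
ee_rot: [-0.499, 0.866, -0.0, 0.0]
contact_force: [2.4, -0.5, 1.9]
gripper_width: 19.5
grasp_force: 1.7
```

Call:
carry_out(rows=[[0,-0.03,-0.02,0,0,0,-0.55],[0,-0.03,-0.02,0,0,0,-0.55],[0,-0.03,-0.02,0,0,0,-0.55],[0,-0.03,-0.02,0,0,0,-0.55]])

```text
clock: 10.85
position: [458.9, -309.2, 471.7]
ee_rot: [-0.499, 0.866, 0.001, -0.0]
contact_force: [0.1, 0.8, 0.3]
gripper_width: 19.2
grasp_force: 0.0
```

Call:
carry_out(rows=[[0,0,-0.2,0,0,0,-0.55],[0,0,-0.35,0,0,0,-0.55],[0,0.3,-0.35,0,0,0,-0.55],[0.3,0.6,-0.35,0,0,0,-0.3],[0,0.9,-0.35,0,0,0,-0.3],[-0.4,0.9,-0.35,0,0,0,-0.3],[-0.8,0.9,-0.35,0,0,0,-0.3],[-1,0.9,-0.35,0,0,0,-0.3],[-1,0.9,-0.35,0,0,0,-0.3],[-1,0.9,-0.35,0,0,0,-0.3]])

```text
clock: 12.1
position: [404.1, -44.6, 541.8]
ee_rot: [-0.501, 0.866, 0.0, -0.001]
contact_force: [0.4, -0.6, -0.2]
gripper_width: 30.0
grasp_force: 0.0
```

```bash
python3 -c "
from h import *
chain((430,0,480,170),(450,150,480,-170))
a,_=shot('top','top4');b,_=shot('side','side4')
o=np.zeros((560,800,3),np.uint8);o[:480,:400]=cv2.resize(a[160:320,310:443],(400,480),interpolation=2);o[:480,400:]=cv2.resize(b[60:220,255:388],(400,480),interpolation=2)
cv2.imwrite('pics/c6.png',o[:,:,::-1])"
```

```text
[-0.258, -0.001, 0.309, 0.0, -0.0, -0.111] 
[-0.756, 0.032, 0.0, -0.0, 0.0, -0.111]
```

View pics/c6.png

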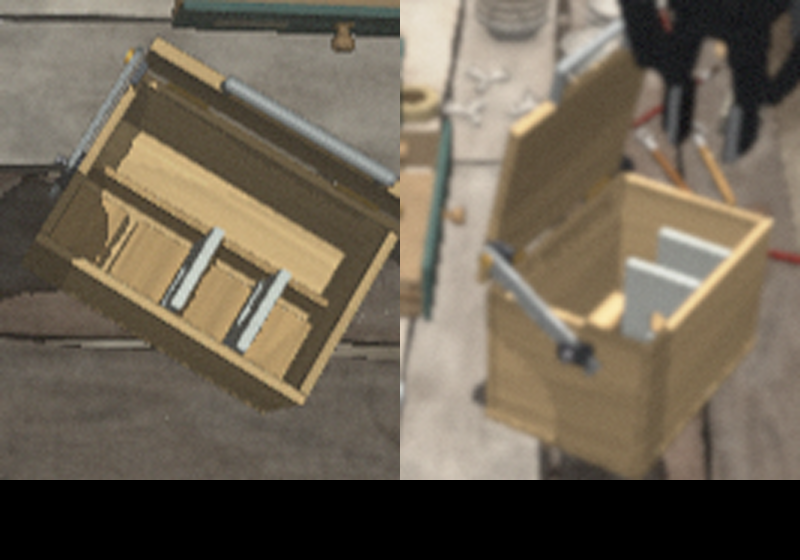

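Two templates: the middle and right grooves; the left groove is empty. The lid stands clear of the gripper. I'll triangulate the plates' top edges.

```bash
python3 -c "
from h import *
np.set_printoptions(precision=1,suppress=True)
X=tri([(382.2,237.5),(369.9,261.4),(404.1,251.4),(392.1,275.4)],[(330.8,147.1),(354.1,157.1),(341.5,137.1),(363.7,145.8)]);print(X)
for c in(0,-55):
  for x in (-67,-1): print(c,np.array([424+.866*x+.5*c,-287.2-.5*x+.866*c]))
d=np.load('pics/top4.npy')
for u,v in((376,249.4),(398,263.4)):print(w('top',d,u,v))
"
```

```text
[[ 427.1 -287.3  125.2]
 [ 372.9 -261.7  116.1]
 [ 398.7 -334.1  125.6]
 [ 345.2 -309.   118.6]]
0 [ 366.  -253.7]
0 [ 423.1 -286.7]
-55 [ 338.5 -301.3]
-55 [ 395.6 -334.3]
[ 399.7 -274.4  120.1]
[ 371.2 -321.5  119.9]
```

```bash
python3 -c "
from h import *
chain((400,-160,480,-160),(394.9,-271.6,400,-120),(394.9,-271.6,271,-120))"
```

```text
[0.501, -0.271, 0.31, 0.0, -0.0, -0.278] 
[0.516, 0.215, 0.4, 0.0, 0.0, -0.222] 
[0.0, 0.0, 0.645, 0.0, 0.0, 0.0]
```

Call:
carry_out(rows=[[0.501,-0.271,0.31,0,0,-0.278,-0.3],[0.501,-0.271,0.31,0,0,-0.278,-0.3],[0.501,-0.271,0.31,0,0,-0.278,-0.3],[0.501,-0.271,0.31,0,0,-0.278,-0.3],[0.501,-0.271,0.31,0,0,-0.278,-0.3],[0.501,-0.271,0.31,0,0,-0.278,-0.3],[0.501,-0.271,0.31,0,0,-0.278,-0.3]])

```text
clock: 13.08
position: [399.8, -160.4, 480.3]
ee_rot: [0.818, -0.575, 0.0, -0.0]
contact_force: [-0.7, 0.5, 0.7]
gripper_width: 29.7
grasp_force: 0.0
```

Call:
carry_out(rows=[[0.516,0.215,0.4,0,0,-0.222,-0.3],[0.516,0.215,0.4,0,0,-0.222,-0.3],[0.516,0.215,0.4,0,0,-0.222,-0.3],[0.516,0.215,0.4,0,0,-0.222,-0.3],[0.516,0.215,0.4,0,0,-0.222,-0.3],[0.516,0.215,0.4,0,0,-0.222,-0.3]])

```text
clock: 13.82
position: [395.2, -271.4, 400.5]
ee_rot: [0.965, -0.261, 0.0, 0.0]
contact_force: [-0.4, -0.1, -0.4]
gripper_width: 29.5
grasp_force: 0.0
```

```bash
python3 -c "
from h import *
go((394.9,-271.6,271,-120))
b,_=shot('side','side5')
o=cv2.resize(b[60:220,255:388],(530,600),interpolation=2)
cv2.imwrite('pics/c7.png',o[:,:,::-1])"
```

```text
now [ 395.2 -271.4  400.5] yaw -120.3 w 29.5
[-0.0011, 0.0016, 0.6474, -0.0001, -0.0002, -0.0014]
```

View pics/c7.png

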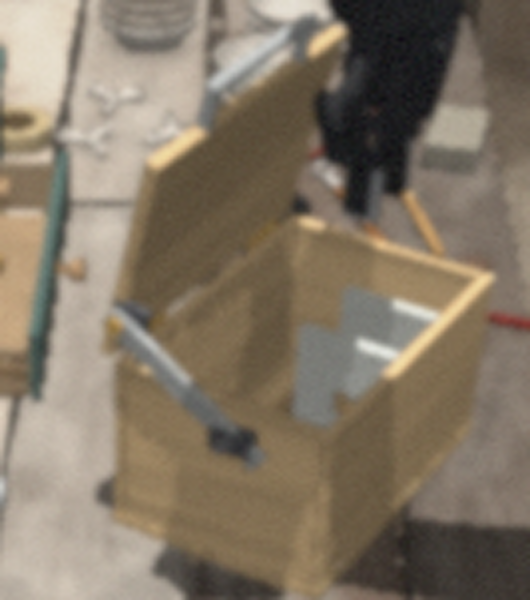

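The gripper stands over the middle plate, clear of the lid. Descend and grip.

Call:
carry_out(rows=[[0,0,0.2,0,0,0,-0.3],[0,0,0.4,0,0,0,-0.3],[0,0,0.55,0,0,0,-0.3],[0,0,0.647,0,0,0,-0.3],[0,0,0.647,0,0,0,-0.3],[0,0,0.647,0,0,0,-1],[0,0,0.647,0,0,0,-1],[0,0,0.647,0,0,0,-1],[0,0,0.647,0,0,0,-1]])

```text
clock: 15.0
position: [395.9, -271.1, 272.0]
ee_rot: [0.966, -0.26, 0.002, -0.0]
contact_force: [1.5, 5.2, 2.7]
gripper_width: 6.7
grasp_force: 59.2
```

Call:
carry_out(rows=[[0,0,-0.1,0,0,0,-1],[0,0,-0.25,0,0,0,-1],[0,0,-0.5,0,0,0,-1],[0,0,-0.75,0,0,0,-1],[0,0,-0.85,0,0,0,-1],[0,0,-0.85,0,0,0,-1]])

```text
clock: 15.75
position: [394.8, -271.6, 442.5]
ee_rot: [0.966, -0.26, 0.002, 0.0]
contact_force: [0.6, -0.0, -2.6]
gripper_width: 6.6
grasp_force: 58.9
```

```bash
python3 -c "
from h import *
go((394.9,-271.6,271,-120))
a,_=shot('top','top6');b,_=shot('side','side6')
o=np.zeros((560,800,3),np.uint8);o[:480,:400]=cv2.resize(a[110:190,160:310],(400,213),interpolation=2)[:1].repeat(480,0)*0
o[:560,:466]=cv2.resize(b[40:200,275:408],(466,560),interpolation=2)
o[:178,466:]=cv2.resize(a[110:190,160:310],(334,178),interpolation=2)
o[180:560,470:685]=cv2.resize(b[180:330,195:280],(215,380),interpolation=2)
cv2.imwrite('pics/c8.png',o[:,:,::-1])"
```

```text
now [ 394.8 -271.6  442.5] yaw -120.1 w 6.6
[-0.0031, 0.0005, 0.8576, -0.0003, -0.0014, -0.0006]
```

View pics/c8.png

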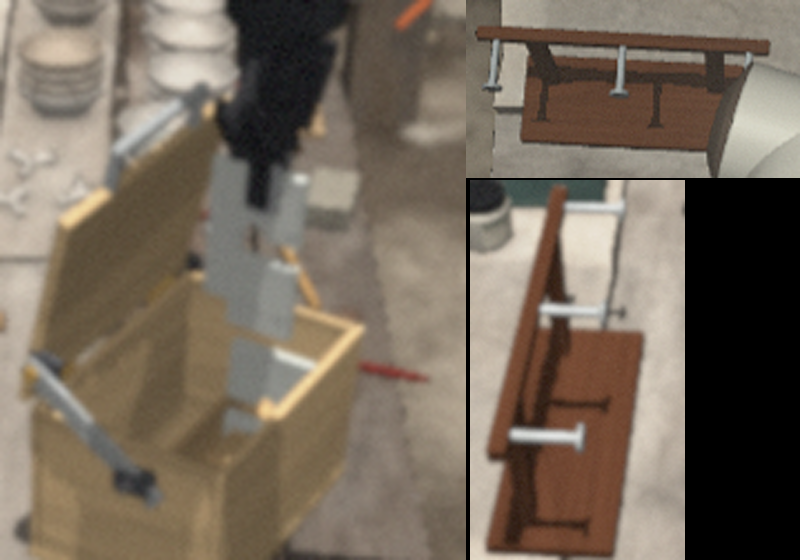

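The slot mouth faces the case's front (right in the picture, pocket near (253,235)); the step is at the lower left. The rack hasn't moved. I'll locate the slot relative to the tool.

```bash
cat >> h.py <<'E'
def onplane(n,u,v,p0,nrm):
    c=arm.calibration(n);o=np.array(c['cam_to_world'])[:3,3];d=w(n,1.,u,v)-o;nrm=np.array(nrm,float)
    return o+d*(nrm@(np.array(p0)-o))/(nrm@d)
E
python3 -c "
from h import *
t=np.array([394.8,-271.6,442.5]);n=np.array([.5,.866,0]);m=np.array([-.866,.5,0])
for k,(u,v) in dict(TR=(308,178),TL=(213,150),pocket=(253,228),BR=(293,340),mouthlo=(298,266),mouthup=(303,247)).items():
    X=onplane('side',u/3.504+275,v/3.5+40,t+4*n,n);print(k,round(m@(X-t),1),(X[2]-t[2]).round(1))
"
```

```text
TR 30.9 -142.5
TL -37.1 -142.3
pocket -3.7 -188.6
BR 33.6 -261.9
mouthlo 31.0 -205.8
mouthup 33.0 -191.1
```

```bash
python3 -c "
from h import *
chain((390,-110,445,-140),(500,-40,445,-170),(622,0,445,179))"
```

```text
[-0.424, -0.687, -0.026, 0.0, 0.001, 0.11] 
[0.085, -0.646, 0.0, 0.0, 0.0, 0.167] 
[-0.091, -0.635, 0.0, -0.0, -0.0, 0.061]
```

Call:
carry_out(rows=[[-0.424,-0.687,-0.026,0,0,0.11,-1],[-0.424,-0.687,-0.026,0,0,0.11,-1],[-0.424,-0.687,-0.026,0,0,0.11,-1],[-0.424,-0.687,-0.026,0,0,0.11,-1],[-0.424,-0.687,-0.026,0,0,0.11,-1]])

```text
clock: 16.48
position: [390.6, -110.0, 444.9]
ee_rot: [0.907, -0.421, -0.001, 0.001]
contact_force: [-1.0, -0.4, -2.1]
gripper_width: 6.8
grasp_force: 59.3
```

Call:
carry_out(rows=[[0.085,-0.646,0,0,0,0.167,-1],[0.085,-0.646,0,0,0,0.167,-1],[0.085,-0.646,0,0,0,0.167,-1],[0.085,-0.646,0,0,0,0.167,-1],[0.085,-0.646,0,0,0,0.167,-1]])

```text
clock: 17.1
position: [500.1, -41.2, 445.3]
ee_rot: [0.766, -0.643, -0.0, 0.001]
contact_force: [0.3, 0.1, -2.3]
gripper_width: 7.0
grasp_force: 59.5
```

Call:
carry_out(rows=[[-0.091,-0.635,0,0,0,0.061,-1],[-0.091,-0.635,0,0,0,0.061,-1],[-0.091,-0.635,0,0,0,0.061,-1],[-0.091,-0.635,0,0,0,0.061,-1],[-0.091,-0.635,0,0,0,0.061,-1]])

```text
clock: 17.73
position: [621.1, -0.7, 446.9]
ee_rot: [-0.701, 0.713, -0.0, 0.0]
contact_force: [-0.1, -1.0, -1.6]
gripper_width: 6.9
grasp_force: 59.8
```

```bash
python3 -c "
from h import *
chain((622.7,0,349.3,179),(622.7,55,349.3,179))
print(arm.read_state()['position'])
a,_=shot('top','top7');b,_=shot('side','side7')
o=np.zeros((600,800,3),np.uint8)
o[:600,:420]=cv2.resize(b[140:340,170:310],(420,600),interpolation=2)
o[:190,420:]=cv2.resize(a[100:190,150:330],(380,190),interpolation=2)
cv2.imwrite('pics/c9.png',o[:,:,::-1])"
```

```text
[-0.004, -0.008, 0.488, -0.0, 0.0, 0.0] 
[-0.275, 0.005, 0.0, 0.0, 0.0, 0.0] 
[621.0606935   -0.71964964 446.86652799]
```

View pics/c9.png

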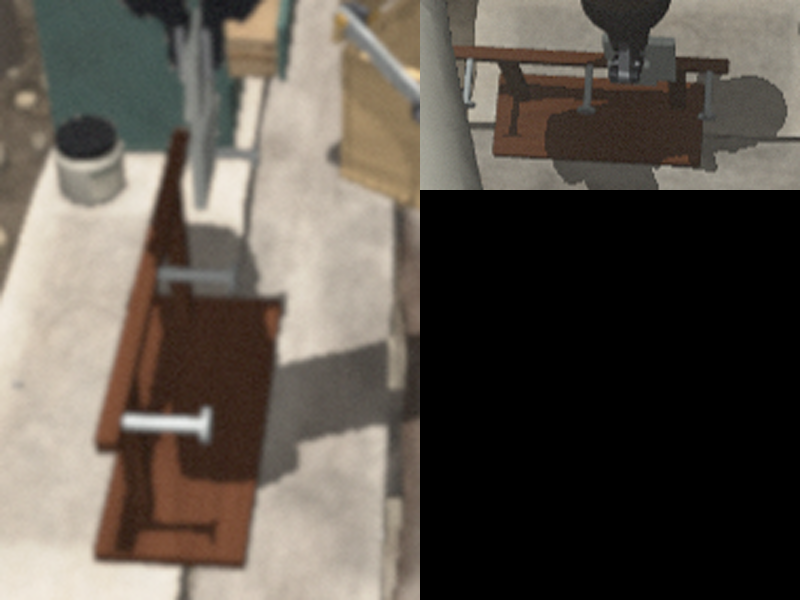

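The rack is unmoved (pin1 at (230,132)–(229,151)); the plate hangs edge-on to its right. Descend, then slide in.

Call:
carry_out(rows=[[-0.004,-0.008,0.25,0,0,0,-1],[-0.004,-0.008,0.4,0,0,0,-1],[-0.004,-0.008,0.488,0,0,0,-1],[-0.004,-0.008,0.488,0,0,0,-1],[-0.004,-0.008,0.488,0,0,0,-1]])

```text
clock: 18.45
position: [624.0, 0.8, 350.0]
ee_rot: [-0.701, 0.713, -0.001, 0.001]
contact_force: [0.4, 0.0, -1.2]
gripper_width: 7.1
grasp_force: 59.7
```

```bash
python3 -c "
from h import *
chain((622.7,52,349.3,179),(622.7,55,349.3,179))
print(arm.read_state()['position'],arm.read_state()['contact_force'])
b,_=shot('side','side8')
o=cv2.resize(b[160:260,190:290],(600,600),interpolation=2)
cv2.imwrite('pics/c10.png',o[:,:,::-1])"
```

```text
[-0.256, 0.01, 0.004, -0.001, 0.0, 0.0] 
[-0.015, 0.0, 0.0, 0.0, 0.0, 0.0] 
[623.97877821   0.82460433 350.01291697] [ 0.3967579   0.01535419 -1.22073975]
```

View pics/c10.png

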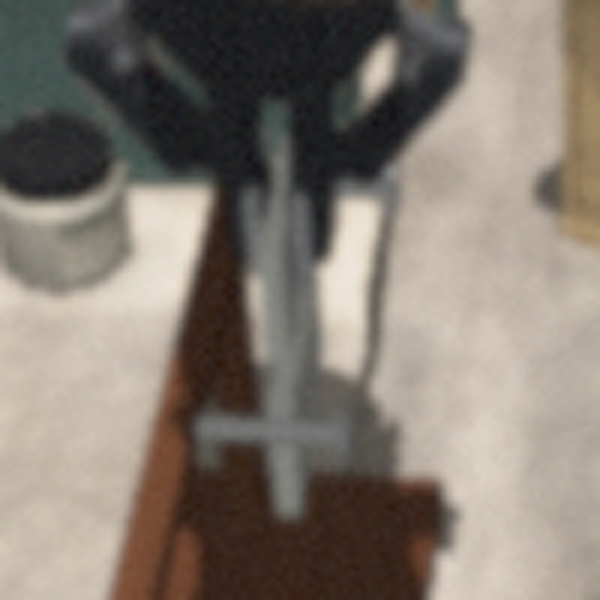

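The plate is centred along the pin, between bar and head. Slide in.

Call:
carry_out(rows=[[-0.08,0.004,0,0,0,0,-1],[-0.14,0.007,0,0,0,0,-1],[-0.18,0.008,0,0,0,0,-1],[-0.18,0.008,0,0,0,0,-1]])

```text
clock: 19.0
position: [622.9, 38.0, 348.4]
ee_rot: [-0.702, 0.712, -0.0, 0.0]
contact_force: [-0.8, -0.2, -1.4]
gripper_width: 6.7
grasp_force: 59.7
```

Call:
carry_out(rows=[[-0.04,0,0,0,0,0,-1],[-0.075,0,0,0,0,0,-1],[-0.095,0,0,0,0,0,-1],[-0.095,0,0,0,0,0,-1]])

```text
clock: 19.5
position: [623.2, 56.3, 348.3]
ee_rot: [-0.701, 0.713, 0.0, -0.0]
contact_force: [-0.6, 0.3, -1.8]
gripper_width: 7.4
grasp_force: 59.7
```

Call:
carry_out(rows=[[-0.01,0,0,0,0,0,-1],[-0.015,0,0,0,0,0,-1],[-0.015,0,0,0,0,0,-1]])

```text
clock: 19.88
position: [623.2, 59.0, 348.3]
ee_rot: [-0.701, 0.713, 0.0, -0.0]
contact_force: [-0.1, -0.1, -2.1]
gripper_width: 6.8
grasp_force: 59.7
```

Still free; another 3 mm to feel the slot's end.

Call:
carry_out(rows=[[-0.01,0,0,0,0,0,-1],[-0.015,0,0,0,0,0,-1],[-0.015,0,0,0,0,0,-1]])

```text
clock: 20.25
position: [623.3, 62.1, 348.3]
ee_rot: [-0.701, 0.713, -0.0, 0.0]
contact_force: [0.3, 0.3, -2.0]
gripper_width: 7.3
grasp_force: 59.7
```

Call:
carry_out(rows=[[-0.01,0,0,0,0,0,-1],[-0.015,0,0,0,0,0,-1],[-0.015,0,0,0,0,0,-1]])

```text
clock: 20.62
position: [623.4, 63.7, 348.2]
ee_rot: [-0.701, 0.713, -0.001, -0.001]
contact_force: [1.2, -5.4, -2.2]
gripper_width: 7.2
grasp_force: 59.6
```

Contact with the slot's end; back off 5.5 mm, then lower.

Call:
carry_out(rows=[[0.028,0,0,0,0,0,-1],[0.028,0,0,0,0,0,-1],[0.028,0,0.03,0,0,0,-1],[0.028,0,0.055,0,0,0,-1],[0.028,0,0.055,0,0,0,-1],[0.028,0,0.055,0,0,0,-1]])

```text
clock: 21.38
position: [623.5, 59.0, 338.6]
ee_rot: [-0.702, 0.713, -0.001, 0.0]
contact_force: [-1.0, -3.2, 6.4]
gripper_width: 6.9
grasp_force: 60.9
```

Call:
carry_out(rows=[[0.008,0,0.002,0,0,0,-1],[0.008,0,0.002,0,0,0,-0.65],[0.008,0,0.002,0,0,0,-0.65],[0.008,0,0.002,0,0,0,-0.65],[0.008,0,0.002,0,0,0,-0.65]])

```text
clock: 22.0
position: [623.2, 57.8, 336.6]
ee_rot: [-0.701, 0.713, 0.0, -0.0]
contact_force: [0.3, -0.1, 0.8]
gripper_width: 15.0
grasp_force: 0.0
```

Call:
carry_out(rows=[[0,0,-0.1,0,0,0,-0.6],[0,0,-0.25,0,0,0,-0.6],[0,0,-0.5,0,0,0,-0.5],[0.3,0,-0.6,0,0,0,-0.3],[0.6,0.4,-0.6,0,0,0,-0.3],[0.9,0.9,-0.6,0,0,0,-0.3],[0.9,0.9,-0.6,0,0,0,-0.3],[0.9,0.9,-0.6,0,0,0,-0.3]])

```text
clock: 23.0
position: [437.5, -120.6, 457.3]
ee_rot: [-0.701, 0.713, -0.0, 0.0]
contact_force: [0.3, 0.3, 0.9]
gripper_width: 29.8
grasp_force: 0.0
```

```bash
python3 -c "
from h import *
chain((395,-180,440,-140),(367.4,-319.1,400,-120),(367.4,-319.1,271,-120))
a,_=shot('top','top9');b,_=shot('side','side9')
o=np.zeros((600,800,3),np.uint8)
o[:600,:420]=cv2.resize(b[140:340,170:310],(420,600),interpolation=2)
o[:190,420:]=cv2.resize(a[100:190,150:330],(380,190),interpolation=2)
cv2.imwrite('pics/c11.png',o[:,:,::-1])"
```

```text
[0.301, 0.207, 0.086, -0.0, -0.0, -0.228] 
[0.444, 0.553, 0.2, 0.0, 0.0, -0.111] 
[0.0, 0.0, 0.645, 0.0, 0.0, 0.0]
```

View pics/c11.png

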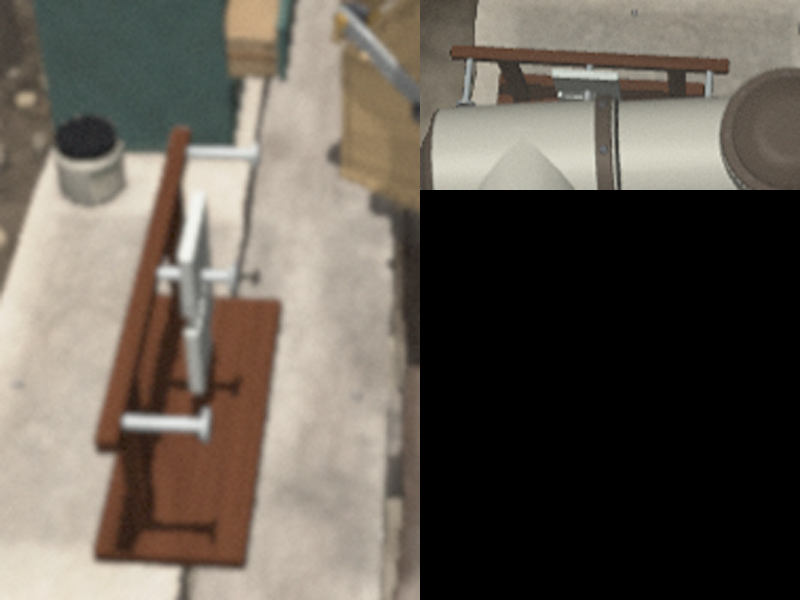

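The first plate hangs upright on the middle pin, at (195,290) in the crop. Now the second.

Call:
carry_out(rows=[[0.301,0.207,0.086,0,0,-0.228,-0.3],[0.301,0.207,0.086,0,0,-0.228,-0.3],[0.301,0.207,0.086,0,0,-0.228,-0.3],[0.301,0.207,0.086,0,0,-0.228,-0.3],[0.301,0.207,0.086,0,0,-0.228,-0.3],[0.301,0.207,0.086,0,0,-0.228,-0.3]])

```text
clock: 23.85
position: [398.4, -178.6, 439.6]
ee_rot: [0.906, -0.423, -0.0, 0.0]
contact_force: [-0.9, -0.9, 0.3]
gripper_width: 29.9
grasp_force: 0.0
```

Call:
carry_out(rows=[[0.444,0.553,0.2,0,0,-0.111,-0.3],[0.444,0.553,0.2,0,0,-0.111,-0.3],[0.444,0.553,0.2,0,0,-0.111,-0.3],[0.444,0.553,0.2,0,0,-0.111,-0.3],[0.444,0.553,0.2,0,0,-0.111,-0.3]])

```text
clock: 24.48
position: [370.8, -317.9, 399.7]
ee_rot: [0.966, -0.259, -0.0, -0.0]
contact_force: [-0.8, 0.1, 0.6]
gripper_width: 29.7
grasp_force: 0.0
```

```bash
python3 -c "
from h import *
chain((367.4,-319.1,272,-120));print(arm.read_state()['position'])"
```

```text
[-0.012, 0.014, 0.638, -0.0, 0.0, 0.0] 
[ 370.78160865 -317.93231715  399.68025762]
```

Call:
carry_out(rows=[[-0.012,0.004,0.2,0,0,0,-0.3],[-0.012,0.004,0.4,0,0,0,-0.3],[-0.012,0.004,0.55,0,0,0,-0.3],[-0.012,0.004,0.64,0,0,0,-0.3],[-0.012,0.004,0.64,0,0,0,-0.3],[-0.012,0.004,0.64,0,0,0,-1],[-0.012,0.004,0.64,0,0,0,-1],[-0.012,0.004,0.64,0,0,0,-1],[-0.012,0.004,0.64,0,0,0,-1]])

```text
clock: 25.6
position: [368.6, -317.6, 273.1]
ee_rot: [0.966, -0.258, 0.001, 0.0]
contact_force: [1.3, 2.1, 6.8]
gripper_width: 7.1
grasp_force: 59.8
```

Gripped. Lift and check the slot side.

Call:
carry_out(rows=[[0,0,-0.1,0,0,0,-1],[0,0,-0.25,0,0,0,-1],[0,0,-0.5,0,0,0,-1],[0,0,-0.75,0,0,0,-1],[0,0,-0.85,0,0,0,-1],[0,0,-0.85,0,0,0,-1]])

```text
clock: 26.35
position: [367.9, -317.4, 443.0]
ee_rot: [0.966, -0.258, 0.002, 0.0]
contact_force: [0.6, 0.0, -2.2]
gripper_width: 7.1
grasp_force: 58.8
```

```bash
python3 -c "
from h import *
np.set_printoptions(precision=0,suppress=True,linewidth=200)
a,_=shot('top','top10');b,d=shot('side','side10')
t=arm.read_state()['position'];print(t);n=np.array([.5,.866,0]);m=np.array([-.866,.5,0])
# difference of depth to plate plane, rows z rel TCP, cols along m (front +)
cs=np.arange(-45,46,5);print('      ',cs)
for z in range(-180,-271,-6):
  l=[]
  for c in cs:
    X=t+4*n+c*m+[0,0,z];x=P('side')@np.r_[X,1];u,v=np.round(x[:2]/x[2]).astype(int);l.append(n@(w('side',d,u,v)-t))
  print(z,''.join('#' if abs(k)<20 else '.' for k in l))
chain((390,-170,445,-140),(500,-180,445,-170),(620.6,-124,445,179))
o=np.zeros((600,800,3),np.uint8)
o[:560,:466]=cv2.resize(b[40:200,275:408],(466,560),interpolation=2)
o[:178,466:]=cv2.resize(a[110:190,160:310],(334,178),interpolation=2)
o[180:560,470:685]=cv2.resize(b[180:330,195:280],(215,380),interpolation=2)
cv2.imwrite('pics/c12.png',o[:,:,::-1])
"
```

```text
[ 368. -317.  440.]
       [-45 -40 -35 -30 -25 -20 -15 -10  -5   0   5  10  15  20  25  30  35  40  45]
-180 ..##############...
-186 ..######..######...
-192 ...#.#....######...
-198 ..........######...
-204 ...###.#.#######...
-210 ..##############...
-216 ..##############...
-222 ..##############...
-228 ..##############...
-234 ..##############...
-240 ..##############...
-246 ..##########.......
-252 ..##########.......
-258 ..##########.......
-264 ...................
-270 ...................
[-0.27, -0.694, -0.022, -0.0, 0.001, 0.111] 
[0.392, -0.389, 0.0, 0.0, 0.0, 0.167] 
[-0.171, -0.642, 0.0, -0.0, -0.0, 0.061]
```

Depth shows the plate's outline: this slot's mouth is to the back (step in front), so at the rack it will face −y. I'll hang it on pin0, sliding in from the +y side.

```bash
python3 -c "
from h import *
print(arm.read_state()['position'])
chain((390,-170,460,-140),(470,0,460,-170),(500,185,460,179),(624.9,231,460,179))"
```

```text
[ 367.58991392 -317.22927511  440.30730875]
[-0.271, -0.694, -0.097, -0.0, 0.001, 0.111] 
[-0.394, -0.853, 0.0, 0.0, 0.0, 0.167] 
[-0.885, -0.308, 0.0, -0.0, -0.0, 0.061] 
[-0.241, -0.62, 0.0, 0.0, 0.0, 0.0]
```

Call:
carry_out(rows=[[-0.271,-0.694,-0.097,0,0,0.111,-1],[-0.271,-0.694,-0.097,0,0,0.111,-1],[-0.271,-0.694,-0.097,0,0,0.111,-1],[-0.271,-0.694,-0.097,0,0,0.111,-1],[-0.271,-0.694,-0.097,0,0,0.111,-1]])

```text
clock: 27.08
position: [390.3, -170.1, 459.8]
ee_rot: [0.907, -0.421, -0.001, 0.0]
contact_force: [0.5, -0.1, -1.6]
gripper_width: 6.8
grasp_force: 59.1
```

Call:
carry_out(rows=[[-0.394,-0.853,0,0,0,0.167,-1],[-0.394,-0.853,0,0,0,0.167,-1],[-0.394,-0.853,0,0,0,0.167,-1],[-0.394,-0.853,0,0,0,0.167,-1],[-0.394,-0.853,0,0,0,0.167,-1],[-0.394,-0.853,0,0,0,0.167,-1]])

```text
clock: 27.82
position: [470.0, -1.1, 460.3]
ee_rot: [0.766, -0.643, -0.001, 0.001]
contact_force: [-0.3, -0.8, -0.5]
gripper_width: 6.8
grasp_force: 59.2
```

Call:
carry_out(rows=[[-0.885,-0.308,0,0,0,0.061,-1],[-0.885,-0.308,0,0,0,0.061,-1],[-0.885,-0.308,0,0,0,0.061,-1],[-0.885,-0.308,0,0,0,0.061,-1],[-0.885,-0.308,0,0,0,0.061,-1],[-0.885,-0.308,0,0,0,0.061,-1]])

```text
clock: 28.58
position: [499.7, 183.4, 461.2]
ee_rot: [-0.701, 0.714, -0.0, -0.0]
contact_force: [0.4, 0.1, -0.8]
gripper_width: 6.9
grasp_force: 59.2
```

```bash
python3 -c "
from h import *
a,_=shot('top','top11');b,_=shot('side','side11')
def mt(f0,f1,x,y,w_,h):
    A=cv2.imread(f0);B=cv2.imread(f1);r=cv2.matchTemplate(B[y-25:y+h+25,x-25:x+w_+25],A[y:y+h,x:x+w_],cv2.TM_CCOEFF_NORMED);m=cv2.minMaxLoc(r);print(m[1],np.array(m[3])-25)
mt('pics/side0.png','pics/side11.png',205,270,40,40)
mt('pics/side0.png','pics/side11.png',225,182,34,20)
mt('pics/side0.png','pics/side11.png',200,290,30,40)
mt('pics/top0.png','pics/top11.png',162,120,20,35)
mt('pics/top0.png','pics/top11.png',278,122,20,35)
go((624.9,231,460,179))"
```

```text
0.9862799048423767 [0 0]
0.9554927945137024 [0 0]
0.9979196190834045 [0 0]
0.9970970749855042 [0 0]
0.996879518032074 [0 0]
now [499.7 183.6 461.4] yaw 179.0 w 6.6
[-0.2486, -0.6214, 0.0074, -0.0001, 0.0001, -0.0002]
```

The rack is unmoved. Move over and descend.

Call:
carry_out(rows=[[-0.245,-0.3,0,0,0,0,-1],[-0.245,-0.62,0,0,0,0,-1],[-0.245,-0.62,0,0,0,0,-1],[-0.245,-0.62,0.2,0,0,0,-1],[-0.245,-0.62,0.4,0,0,0,-1],[-0.245,-0.62,0.557,0,0,0,-1],[-0.245,-0.62,0.557,0,0,0,-1],[-0.245,-0.62,0.557,0,0,0,-1]])

```text
clock: 29.68
position: [624.9, 231.8, 351.9]
ee_rot: [-0.701, 0.713, -0.001, 0.001]
contact_force: [-0.3, -0.7, 0.0]
gripper_width: 7.0
grasp_force: 59.3
```

```bash
python3 -c "
from h import *
b,_=shot('side','side12')
go((625,195,349.8,179),(625,183,349.8,179))
o=cv2.resize(b[190:330,180:300],(514,600),interpolation=2)
cv2.imwrite('pics/c13.png',o[:,:,::-1])"
```

```text
now [625.  231.9 352.3] yaw 179.1 w 7.2
[0.1846, -0.0032, 0.0121, -0.0012, 0.0005, 0.0004] 
[0.2445, -0.0041, 0.012, -0.0012, 0.0005, 0.0004]
```

View pics/c13.png

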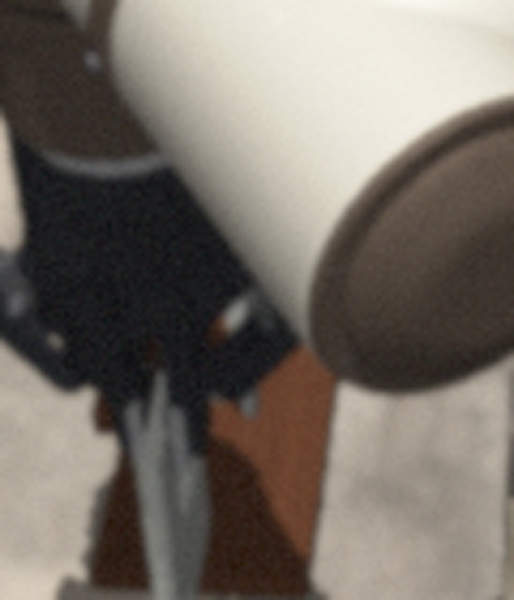

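The plate is in front of pin0's outer side, edge-on at (165,500). Slide toward −y, feeling for contact.

Call:
carry_out(rows=[[0.06,0,0.012,0,0,0,-1],[0.12,-0.002,0.012,0,0,0,-1],[0.18,-0.003,0.012,0,0,0,-1],[0.18,-0.003,0.012,0,0,0,-1]])

```text
clock: 30.22
position: [625.0, 194.3, 348.9]
ee_rot: [-0.701, 0.713, -0.001, 0.0]
contact_force: [0.8, -2.4, 4.9]
gripper_width: 6.9
grasp_force: 60.1
```

Call:
carry_out(rows=[[0.03,0,0,0,0,0,-1],[0.05,0,0,0,0,0,-1],[0.06,0,0,0,0,0,-1],[0.06,0,0,0,0,0,-1]])

```text
clock: 30.72
position: [624.2, 183.8, 346.2]
ee_rot: [-0.701, 0.713, 0.0, -0.001]
contact_force: [-0.1, -0.1, -1.1]
gripper_width: 7.0
grasp_force: 59.6
```

Call:
carry_out(rows=[[0.01,0,-0.01,0,0,0,-1],[0.015,0,-0.01,0,0,0,-1],[0.015,0,-0.01,0,0,0,-1]])

```text
clock: 31.1
position: [624.4, 181.0, 349.3]
ee_rot: [-0.701, 0.713, 0.0, -0.0]
contact_force: [-0.7, -0.8, -1.4]
gripper_width: 6.8
grasp_force: 59.6
```

Call:
carry_out(rows=[[0.008,0,0,0,0,0,-1],[0.01,0,0,0,0,0,-1],[0.01,0,0,0,0,0,-1]])

```text
clock: 31.48
position: [624.3, 179.0, 349.3]
ee_rot: [-0.701, 0.713, 0.0, 0.0]
contact_force: [0.4, 0.5, -1.5]
gripper_width: 6.7
grasp_force: 59.6
```

Call:
carry_out(rows=[[0.008,0,0,0,0,0,-1],[0.012,0,0,0,0,0,-1],[0.012,0,0,0,0,0,-1]])

```text
clock: 31.85
position: [624.2, 177.6, 349.3]
ee_rot: [-0.701, 0.713, 0.001, 0.001]
contact_force: [-0.9, 4.2, -1.1]
gripper_width: 7.2
grasp_force: 59.4
```

Call:
carry_out(rows=[[-0.028,0,0,0,0,0,-1],[-0.028,0,0,0,0,0,-1],[-0.028,0,0.03,0,0,0,-1],[-0.028,0,0.055,0,0,0,-1],[-0.028,0,0.055,0,0,0,-1],[-0.028,0,0.055,0,0,0,-1]])

```text
clock: 32.6
position: [624.5, 182.3, 339.8]
ee_rot: [-0.701, 0.713, -0.001, 0.001]
contact_force: [-2.3, 1.9, 5.6]
gripper_width: 6.8
grasp_force: 60.4
```

In the pocket, same as before. Release, rise and withdraw.

Call:
carry_out(rows=[[0,0,0.004,0,0,0,-1],[0,0,0.004,0,0,0,-0.65],[0,0,0.004,0,0,0,-0.65],[0,0,0.004,0,0,0,-0.65],[0,0,0.004,0,0,0,-0.65]])

```text
clock: 33.22
position: [624.4, 182.2, 337.2]
ee_rot: [-0.701, 0.713, 0.0, -0.0]
contact_force: [-0.7, 0.7, -0.4]
gripper_width: 14.8
grasp_force: 0.0
```

Call:
carry_out(rows=[[0,0,-0.1,0,0,0,-0.6],[0,0,-0.25,0,0,0,-0.6],[0,0,-0.5,0,0,0,-0.5],[0,0,-0.6,0,0,0,-0.3],[0,0.3,-0.6,0,0,0,-0.3],[-0.5,0.6,-0.6,0,0,0,-0.3],[-0.9,0.6,-0.6,0,0,0,-0.3],[-0.9,0.6,-0.6,0,0,0,-0.3],[-0.9,0.6,-0.6,0,0,0,-0.3]])

```text
clock: 34.35
position: [506.1, 367.8, 456.5]
ee_rot: [-0.703, 0.711, 0.0, -0.0]
contact_force: [0.6, 0.3, 0.4]
gripper_width: 30.0
grasp_force: 0.0
```

```bash
python3 -c "
from h import *
np.set_printoptions(precision=0,suppress=True)
a,d=shot('top','top13');b,e=shot('side','side13');print(arm.read_state()['position'])
# points at plate height / above: top-view heights over the rack; lid region in side view vs side4
c=arm.calibration('top')
v,u=np.mgrid[60:200,140:320];pts=np.array([w('top',d,x,y) for x,y in zip(u.ravel(),v.ravel())])
hi=pts[(pts[:,2]>175)&(pts[:,2]<215)&(pts[:,0]>590)]
for lo,h in((-120,-10),(-10,110),(110,250)):
  q=hi[(hi[:,1]>lo)&(hi[:,1]<h)];print(len(q),q.min(0) if len(q) else '',q.max(0) if len(q) else '')
A=cv2.imread('pics/side4.png');B=cv2.imread('pics/side13.png')
for x,y,W,H in((285,130,60,60),(285,95,25,40),(325,235,15,25)):
  r=cv2.matchTemplate(B[y-15:y+H+15,x-15:x+W+15],A[y:y+H,x:x+W],cv2.TM_CCOEFF_NORMED);m=cv2.minMaxLoc(r);print(m[1],m[3])
# plate grid on side view of pin0/pin1 plates
for y0 in(176,51.5):
  for z in range(200,75,-8):
    X=[624,y0+33,z]; x=P('side')@np.r_[X,1];i,j=np.round(x[:2]/x[2]).astype(int);print(z,w('side',e,i,j),end=' ')
  print()
"
```

```text
[507. 365. 457.]Traceback (most recent call last):
  File "<string>", line 7, in <module>
    v,u=np.mgrid[60:200,140:320];pts=np.array([w('top',d,x,y) for x,y in zip(u.ravel(),v.ravel())])
                                               ~^^^^^^^^^^^^^
  File "h.py", line 7, in w
    c=arm.calibration(n);K=np.array(c['mtx']);z=d[int(v),int(u)] if np.ndim(d) else d
ValueError: time passes only in moves, steps and waits
```

```bash
python3 -c "
from h import *
np.set_printoptions(precision=0,suppress=True)
C={n:arm.calibration(n) for n in('top','side')}
class A_:
    calibration=staticmethod(lambda n:C[n])
import h;h.arm=A_
d=np.load('pics/top13.npy');e=np.load('pics/side13.npy')
v,u=np.mgrid[60:200,140:320];pts=np.array([w('top',d,x,y) for x,y in zip(u.ravel(),v.ravel())])
hi=pts[(pts[:,2]>175)&(pts[:,2]<215)&(pts[:,0]>590)&(pts[:,0]<680)]
for lo,hh in((-120,-10),(-10,110),(110,250)):
  q=hi[(hi[:,1]>lo)&(hi[:,1]<hh)];print(len(q),q.min(0) if len(q) else '',q.max(0) if len(q) else '',np.median(q,0) if len(q) else '')
A=cv2.imread('pics/side4.png');B=cv2.imread('pics/side13.png')
for x,y,W,H in((285,130,60,60),(285,95,25,40)):
  r=cv2.matchTemplate(B[y-15:y+H+15,x-15:x+W+15],A[y:y+H,x:x+W],cv2.TM_CCOEFF_NORMED);m=cv2.minMaxLoc(r);print(m[1],m[3])
v,u=np.mgrid[150:330,190:280];pts=np.array([w('side',e,x,y) for x,y in zip(u.ravel(),v.ravel())])
q=pts[(abs(pts[:,0]-625)<12)&(pts[:,2]>60)&(pts[:,2]<200)]
for lo,hh in((-10,110),(110,250)):
  for z in range(80,200,20):
    s=q[(q[:,1]>lo)&(q[:,1]<hh)&(abs(q[:,2]-z)<10)];print(z,len(s),s.min(0) if len(s) else '',s.max(0) if len(s) else '')
"
```

```text
0   
183 [616.  19. 175.] [627.  85. 196.] [619.  51. 189.]
191 [617. 143. 176.] [629. 210. 196.] [621. 176. 189.]
0.318879097700119 (0, 0)
-0.0298247579485178 (0, 20)
80 29 [618.  39.  75.] [627.  87.  89.]
100 70 [618.  20.  90.] [626.  88. 110.]
120 86 [618.  23. 111.] [627.  88. 130.]
140 55 [615.  21. 130.] [626.  87. 150.]
160 100 [613.  20. 150.] [636.  88. 170.]
180 85 [618.  20. 170.] [627.  87. 190.]
80 33 [619. 146.  75.] [622. 194.  90.]
100 77 [619. 153.  90.] [629. 214. 110.]
120 96 [619. 147. 110.] [629. 213. 130.]
140 79 [615. 146. 130.] [629. 213. 150.]
160 121 [614. 144. 150.] [636. 212. 170.]
180 112 [619. 144. 170.] [628. 212. 190.]
```

Both plates hang centred and upright (y = 19–85 and 143–210). Lid check from the top view, then the empty left groove is already confirmed.

```bash
python3 -c "
from h import *
A=cv2.imread('pics/top4.png');B=cv2.imread('pics/top13.png')
for x,y,W,H in((380,180,50,45),(320,170,50,50),(350,220,70,60)):
  r=cv2.matchTemplate(B[y-15:y+H+15,x-15:x+W+15],A[y:y+H,x:x+W],cv2.TM_CCOEFF_NORMED);m=cv2.minMaxLoc(r);print(m[1],m[3])
s=arm.read_state();print(s['contact_force'],s['grasp_force'],s['clock'])
"
```

```text
0.9964243769645691 (15, 15)
0.9798569083213806 (15, 15)
0.8458878397941589 (15, 15)
[ 0.20087274 -0.17950848  0.41787209] 0.0 34.45
```

The lid hasn't moved since it was left on its stay, so I'm handing in.

```bash
python3 -c "
from h import *
print(arm.job_done())"
```

```text
the job is handed in; nothing more can be done
None
```

The job is handed in (no verdict came back): the lid stands open on its stay, and the two templates in the case hang upright on pin0 and pin1 by the last camera check; the left groove was empty, and the stamp, tape and rib were never approached.

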